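# Snap the retaining clip onto the wheel spindle

### The job

Secure the indexing wheel: pick up the larger of the two spring clips and push it sideways, mouth first, into the groove of the upright spindle just above the wheel until it snaps over and sits fully home. Once it is home keep pressing it against the spindle with about 15 N for about a second, never with more than 30 N, then let go and leave the smaller clip where it lies.

Things in the scene. Friction and masses are not known exactly. Their poses are not given: they have to be found in the camera images.
- spindle: Fixed fixture: aluminium base plate 90 x 76 x 10 mm (x, y, z) with an upright steel spindle in its middle. Origin at the centre of the plate's underside, z up. On the spindle, heights above the worktop: indexing wheel, 64 mm diameter, 30 to 40 mm, with a flat top; groove, 40 to 49 mm, just above the wheel; head, 24 mm diameter, bevelled underneath, top at 61 mm.
- groove (a point): Point on the spindle's axis at mid-height of the groove, 44.5 mm above the worktop. The groove is 9 mm high, its shaft 16 mm in diameter; it runs all round, so the clip may enter from any side. The clip slides 0 to 3 mm above the wheel's top and rests on it at the end.
- clip: The larger spring clip, plain steel, 71 x 31 mm, about 90 g, lying flat and loose, mouth to its own +x. Origin under the centre of its seat, z up. Flat part z 0 to 6 mm. Two sprung jaws run forward to flared tips at x = +17 mm; round bumps at x = +7 mm leave a 10 mm throat that the 16 mm shaft must force open. The bridge at x = -8 mm is the stop against the shaft.
- clip_seat (a point): Centre of the clip's seat, 3 mm above the clip's origin; over the groove point when home. The shaft meets the jaws with the seat about 15 mm short of the spindle's axis; they resist with about 10 to 15 N at most, half way, then snap shut behind the shaft over the last 7 mm.
- clip_grip (a point): Middle of the clip's upright grip block, at x = -42 mm, y = 0, z = 20 mm in the clip's frame. The block is at the tail, x = -54 to -30 mm, 14 mm wide in y, z 0 to 28 mm, free at both sides.
- small_clip: The smaller clip of the same form, 47 mm long and 21 mm wide, grip block 9 mm wide and 18 mm high: too small for this spindle. Origin under the centre of its seat, mouth to its own +x.
- shaft: The groove's shaft, steel, 16 mm in diameter, part of the fixed spindle. Origin on the spindle's axis at the wheel's flat top (40 mm above the worktop), z up; the groove is the 9 mm above that.
- bridge: The clip's bridge, fixed to the clip: a steel block 12 x 18 x 6 mm. Its flat front face is the stop that meets the shaft; origin at the middle of that face, at x = -8 mm, y = 0, z = 3 mm in the clip's frame, same axes as the clip.
Mind the look-alikes: they are no part of the job. Leave any yellow look-alike of the clip alone.

How it is judged:
By the outcome, as a careful person would: the job done as asked, in the order asked, and still so for the second after the job is handed in, with the robot touching nothing.
It also fails if it takes over 69 s, if anything falls off the work surface, if the arm or the gripper's body presses on something with over 40 N, if the wrist force passes 120 N, or if a joint passes its speed limit or range.

### The arm

A 6-joint arm with a two-finger parallel gripper is mounted at the origin on a cart in front of the work surface, level with it; the furniture and walls round the work are solid. World frame = base frame: x ahead of the robot, y to its left, z up, the work surface at z = 0. Lengths are in m, angles in degrees, forces in N, time in s.
With the tool pointing down it reaches from about 0.3 to 0.75 m from the base axis. Payload 8.5 kg.
Tool frame: the origin (TCP) lies midway between the tips of the shut fingers; the grasp point (between the pads) lies 19 mm behind it (env.grip_depth is the distance from the TCP to the grasp point, in m); y points along the fingers, x is the direction in which the jaws open and shut, and the axes are right-handed (so a half turn about y gives the same grasp; the last joint's range is limited). The gripper opens to 85 mm and grips with 20 to 120 N. Pads are 22 mm wide; open, the fingers measure 114 mm over their backs; the gripper's body (76 mm by 85 mm) begins 54 mm behind the grasp point. The pads swing forward as they close: fully open they stand 13 mm farther back than shut.
Start: joints at [-76.851, 21.807, 74.336, -0, 83.858, -12.336], TCP at [0.237, -0.496, 0.231] pointing down, gripper open.
Joint ranges: [-178.18, 178.18], [-50.72, 133.34], [12.68, 142.11], [-81.47, 261.47], [9.98, 163.14], [-165.26, 165.26]. Speed limits (degrees/s): [136.94, 136.94, 180, 180, 180, 180].

### API

Orientations are given as a 3x3 rotation matrix whose columns are the frame's x, y, z axes.
In Python, from rig import env gives the robot as it stands.
- The arm moves only by the shell command python3 -m inch 'ROWS' [FORCE]. ROWS is JSON, a list that holds one entry, the list of rows, each a list of 7 numbers: the gripper command: -1 is shut, 1 is fully open, values between are in proportion, then the shift along the world's x, y, z in cm, then the turn, a rotation vector about the world's x, y, z in degrees. In form: [[[grip, dx, dy, dz, rx, ry, rz], ...]]. A call has 1 to 20 rows; each row is the pose to reach, as a shift and turn from the pose commanded when the call began; what a row does not reach only later rows make up. A row lasts 1/8 s, in which the tool goes at most 62.5 mm and 10.7 degrees, less where a joint would pass 70% of its speed; a pose out of reach is approached as far as the arm can. A call with a gripper value outside its range is refused whole. The fingers move at their own pace and stop on an object; FORCE is the grip in N (left out, the last holds). Time passes only in rows, so rows that repeat a pose let the fingers close. It gives the time, the measured TCP pose, the force and the opening at its end, in the units of the state.
- env.observe(): the state, without advancing time (a new reading comes with each control period).
- env.get_image(name): name is "side" or "top"; returns a dict with "frame" (420x560x3 uint8, red, green, blue), "mtx" (3x3 intrinsics, pixels), "rvec" (rotation vector, rad) and "tvec" (3), from world to camera coordinates, as OpenCV has them. Camera axes: x right, y down, z forward; pixel columns grow to the right and rows downward; lengths in m; the calibration is good to about 2 mm. A picture is of the moment at which its call begins. There is no depth.
- env.close_job(): hands the job in, once; it reports no verdict.
The state is a dict: "time_s": time; "q": joint angles; "qvel": joint speeds; "joint_efforts": joint torques, N m; "position": TCP position; "tool_rot": TCP orientation; "ft_force": force on the tool from outside, world axes, zero at the start; "wrist_torque": the same for the moment, N m; "grip_width": finger opening in m.
Only numpy, scipy, OpenCV 4.12 (cv2) and the standard library are available. Lean on these libraries where they do the work, as an engineer would, in place of code of your own. Each camera call takes 0.05 s, during which the arm holds its last target.

## Working session

There is one attempt and no reset: what is moved stays moved. The work goes in short steps, Python scripts to look and compute and a shell command to move; the robot and the scene stay as the last step left them, time stands still between calls to the robot, and variables do not carry over. Pictures are saved under pics/ and viewed, and the job is handed in when it is done.

```bash
ls; mkdir -p pics; python3 - <<'E'
from rig import env
import cv2
s=env.observe();print(s)
for n in("side","top"):
    d=env.get_image(n);cv2.imwrite(f"pics/{n}0.png",d["frame"][:,:,::-1]);print(n,d["mtx"],d["rvec"],d["tvec"])
E
```

```text
pics
{'time_s': 0.0, 'q': array([-7.68499459e+01,  2.18416040e+01,  7.43830124e+01, -3.56591763e-04,
        8.38598300e+01, -1.23385988e+01]), 'qvel': array([ 0.07167087, -0.05704565,  0.11499346, -0.1291278 ,  0.07175354,
       -0.02059888]), 'joint_efforts': array([-3.77203187e-04, -4.48462915e+01, -2.31281036e+01, -1.78329287e-04,
        4.80668532e-03,  9.00714468e-06]), 'position': array([ 0.23658779, -0.49619534,  0.23071629]), 'tool_rot': array([[ 4.30332696e-01, -3.41333708e-04,  9.02670291e-01],
       [-9.02669205e-01,  1.43381150e-03,  4.30332720e-01],
       [-1.44114610e-03, -9.99998914e-01,  3.08904540e-04]]), 'ft_force': array([-1.11024253, -0.04030013,  0.13899061]), 'wrist_torque': array([ 0.00290869, -0.00860649,  0.03615673]), 'grip_width': 0.08554613854197886}
side [[493.57902719   0.         288.40925863]
 [  0.         493.57902719 210.96628335]
 [  0.           0.           1.        ]] [ 0.49844769 -2.51026048  1.49594432] [0.3959349  0.20398407 0.59862368]
top [[393.29999687   0.         275.55876722]
 [  0.         393.29999687 204.29698537]
 [  0.           0.           1.        ]] [ 2.1888389  -2.21450396  0.03199757] [-0.14013415  0.50216399  0.90480098]
```

View pics/side0.png

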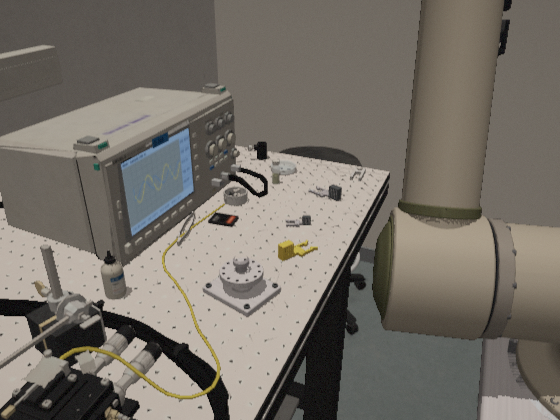

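View pics/top0.png

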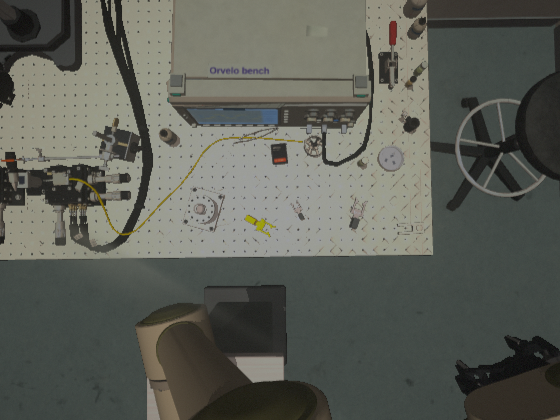

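```bash
cat > h.py <<'E'
import numpy as np, cv2
from rig import env
def ray(d,uv):
    R=cv2.Rodrigues(np.array(d["rvec"],float))[0];t=np.array(d["tvec"],float).ravel()
    r=R.T@np.linalg.inv(d["mtx"])@np.array([uv[0],uv[1],1.0]);return -R.T@t,r
def onz(d,uv,z):
    c,r=ray(d,uv);return c+r*(z-c[2])/r[2]
def proj(d,P):
    return cv2.projectPoints(np.array(P,float).reshape(-1,3),np.array(d["rvec"],float),np.array(d["tvec"],float),d["mtx"],None)[0].reshape(-1,2)
def crop(f,x0,y0,x1,y1,k):
    return cv2.resize(f[y0:y1,x0:x1,::-1],None,fx=k,fy=k,interpolation=cv2.INTER_CUBIC)
E
python3 - <<'E'
from h import *
d=env.get_image("top");s=env.get_image("side")
np.save("pics/t.npy",d,allow_pickle=True);np.save("pics/s.npy",s,allow_pickle=True)
cv2.imwrite("pics/t1.png",crop(d["frame"],330,185,430,245,8))
cv2.imwrite("pics/t2.png",crop(d["frame"],175,180,315,245,5))
cv2.imwrite("pics/s1.png",crop(s["frame"],195,145,375,280,4))
for n,uv in(("spindle",(201,209)),("clip",(357,212)),("small",(298,210)),("other",(410,228)),("yel",(260,224))):print(n,onz(d,uv,0.02 if n!="spindle" else .061))
print(ray(d,(0,0))[0],ray(s,(0,0))[0])
E
```

```text
spindle [0.49031052 0.01703389 0.061     ]
clip [ 0.48027624 -0.33210367  0.02      ]
small [ 0.48642532 -0.19726174  0.02      ]
other [ 0.44235731 -0.45225906  0.02      ]
yel [ 0.45540889 -0.10991898  0.02      ]
[ 0.46929866 -0.15043822  0.92065095] [0.21687107 0.54749076 0.45819763]
```

View pics/t1.png

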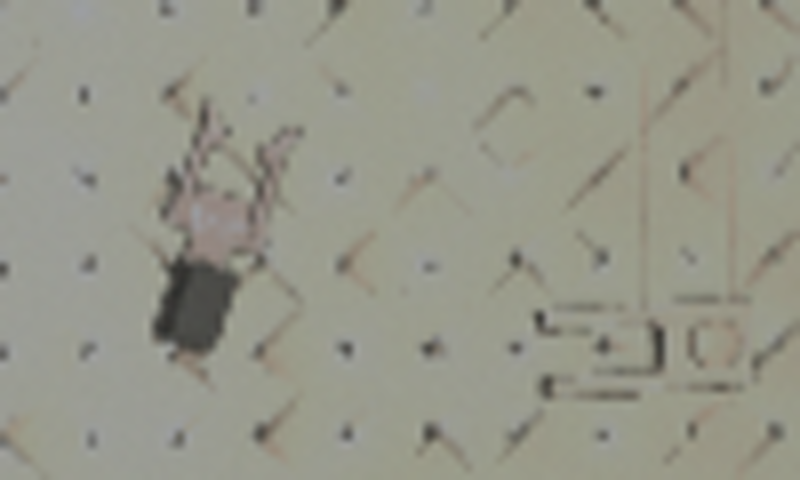

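View pics/t2.png

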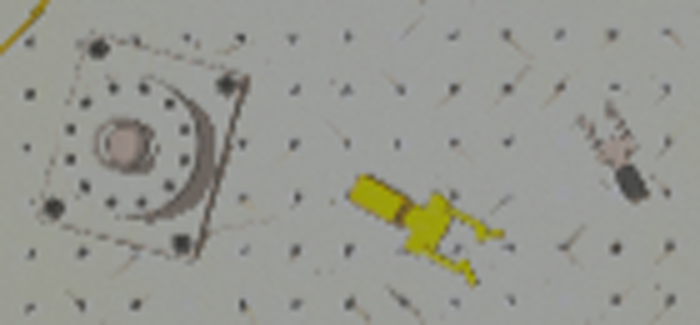

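View pics/s1.png

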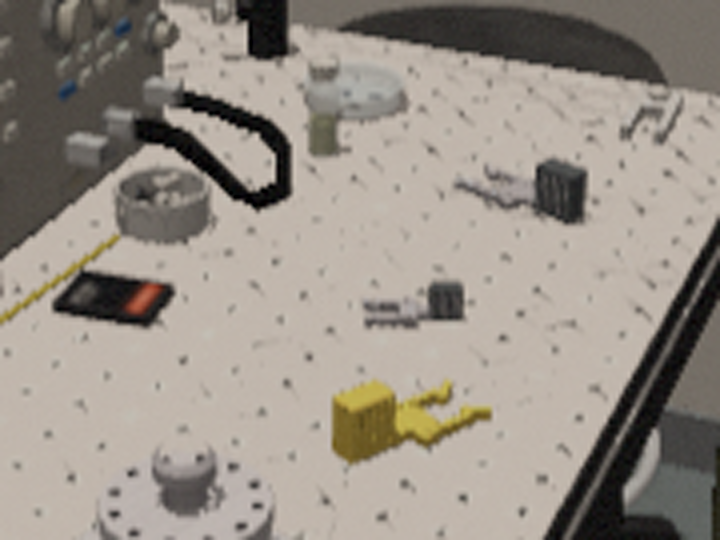

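```bash
python3 - <<'E'
from h import *
d=np.load("pics/t.npy",allow_pickle=True).item();s=np.load("pics/s.npy",allow_pickle=True).item()
f=lambda p:(np.mean(p,0)+.5)/5-.5+np.array([175,180])
print("plate",onz(d,f([(98,47),(227,84),(181,243),(53,208)]),.01))
w=f([(113,87),(144,87),(170,103),(185,129),(185,157),(168,185),(138,203),(111,203),(84,187),(70,159),(70,129),(85,103)])
print("wheel",w,onz(d,w,.04)); print("head",onz(d,f([(124,145)]),.061))
cv2.imwrite("pics/s2.png",crop(s["frame"],200,250,285,315,8))
# block mask
g=d["frame"].max(2).astype(int)
for nm,(x0,y0,x1,y1),zt in(("big",(345,212,366,232),.028),):
    m=(g[y0:y1,x0:x1]<95).astype(np.uint8);m=cv2.morphologyEx(m,cv2.MORPH_OPEN,np.ones((3,3),np.uint8))
    n,l,st,c=cv2.connectedComponentsWithStats(m);i=1+np.argmax(st[1:,4]);print(nm,st[i],c[i]+[x0,y0])
    ctr=max(cv2.findContours((l==i).astype(np.uint8),0,1)[0],key=len);r=cv2.minAreaRect(ctr);print(r)
    print(onz(d,c[i]+[x0,y0],zt)); print(m)
cv2.imwrite("pics/t3.png",crop(d["frame"],343,193,373,235,14))
p=proj(s,[onz(d,w,.04)*[1,1,0]+[0,0,z] for z in(.04,.061)]);print(p,(p-[200,250]+.5)*8-.5)
E
```

```text
plate [0.49221064 0.02336928 0.01      ]
wheel [199.98333333 208.46666667] [0.49204639 0.02340036 0.04      ]
head [0.49122702 0.0205343  0.061     ]
big [ 5  6  9 11 83] [353.85542169 222.81927711]
((9.0, 11.0), (10.0, 8.0), 90.0)
[ 0.45576196 -0.32291951  0.028     ]
[[0 0 0 0 0 0 0 0 0 0 0 0 0 0 0 0 0 0 0 0 0]
 [0 0 0 0 0 0 0 0 0 0 0 0 0 0 0 0 0 0 0 0 0]
 [0 0 0 0 0 0 0 0 0 0 0 0 0 0 0 0 0 0 0 0 0]
 [0 0 0 0 0 0 0 0 0 0 0 0 0 0 0 0 0 0 0 0 0]
 [0 0 0 0 0 0 0 0 0 0 0 0 0 0 0 0 0 0 0 0 0]
 [0 0 0 0 0 0 0 0 0 0 0 0 0 0 0 0 0 0 0 0 0]
 [0 0 0 0 0 0 1 1 1 1 1 1 0 0 0 0 0 0 0 0 0]
 [0 0 0 0 0 0 1 1 1 1 1 1 1 1 0 0 0 0 0 0 0]
 [0 0 0 0 0 0 1 1 1 1 1 1 1 1 0 0 0 0 0 0 0]
 [0 0 0 0 0 0 1 1 1 1 1 1 1 1 0 0 0 0 0 0 0]
 [0 0 0 0 0 1 1 1 1 1 1 1 1 1 0 0 0 0 0 0 0]
 [0 0 0 0 0 1 1 1 1 1 1 1 1 1 0 0 0 0 0 0 0]
 [0 0 0 0 0 1 1 1 1 1 1 1 1 0 0 0 0 0 0 0 0]
 [0 0 0 0 0 1 1 1 1 1 1 1 1 0 0 0 0 0 0 0 0]
 [0 0 0 0 0 1 1 1 1 1 1 1 1 0 0 0 0 0 0 0 0]
 [0 0 0 0 0 1 1 1 1 1 1 1 0 0 0 0 0 0 0 0 0]
 [0 0 0 0 0 0 0 1 1 1 1 0 0 0 0 0 0 0 0 0 0]
 [0 0 0 0 0 0 0 0 0 0 0 0 0 0 0 0 0 0 0 0 0]
 [0 0 0 0 0 0 0 0 0 0 0 0 0 0 0 0 0 0 0 0 0]
 [0 0 0 0 0 0 0 0 0 0 0 0 0 0 0 0 0 0 0 0 0]]
[[241.06893432 268.74513631]
 [240.6753851  256.6932081 ]] [[332.05147455 153.46109049]
 [328.9030808   57.04566483]]
```

View pics/s2.png

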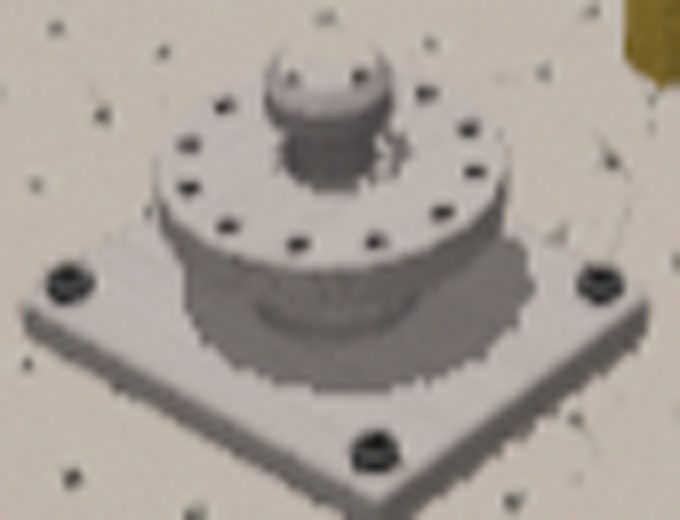

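View pics/t3.png

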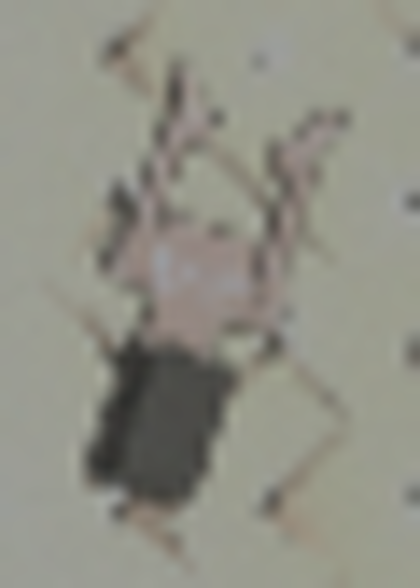

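```bash
python3 - <<'E'
from h import *
d=np.load("pics/t.npy",allow_pickle=True).item();s=np.load("pics/s.npy",allow_pickle=True).item()
f=lambda p:(np.array(p)+.5)/14-.5+np.array([343,193])
b=onz(d,f((172,428)),.028);t=onz(d,f((257,108)),.005);br=onz(d,f((205,285)),.006)
v=(t-b)[:2];a=np.arctan2(v[1],v[0]);print(b,t,np.linalg.norm(v),np.degrees(a))
v=(br-b)[:2];print(br,np.linalg.norm(v),np.degrees(np.arctan2(v[1],v[0])))
h=np.array([np.cos(a),np.sin(a)]);n=np.array([-h[1],h[0]])
P=[[*(b[:2]+i*h*.012+j*n*.007),.028] for i,j in((1,1),(1,-1),(-1,-1),(-1,1),(1,1))]
im=crop(s["frame"],300,175,350,205,14);q=(proj(s,P)-[300,175]+.5)*14-.5
cv2.polylines(im,[q.astype(int)],False,(0,0,255),1);cv2.imwrite("pics/s3.png",im)
im=crop(d["frame"],343,193,373,235,14);q=(proj(d,P)-[343,193]+.5)*14-.5
cv2.polylines(im,[q.astype(int)],False,(0,0,255),1);cv2.imwrite("pics/t4.png",im)
E
```

```text
[ 0.45508561 -0.32509305  0.028     ] [ 0.50769724 -0.34468936  0.005     ] 0.05614267401798169 -20.428912821642918
[ 0.47836871 -0.33530321  0.006     ] 0.025423421208241384 -23.678524631934252
```

View pics/s3.png

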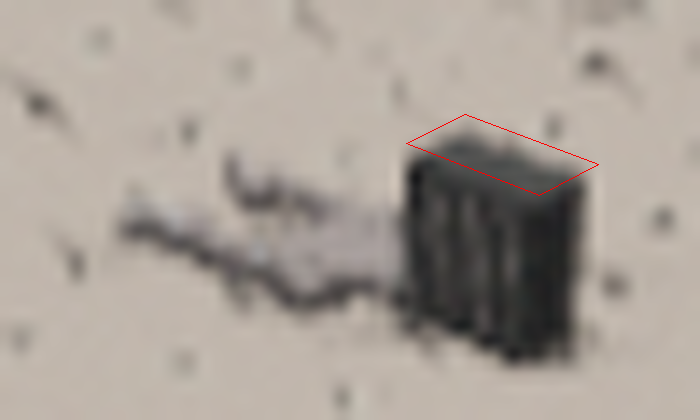

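View pics/t4.png

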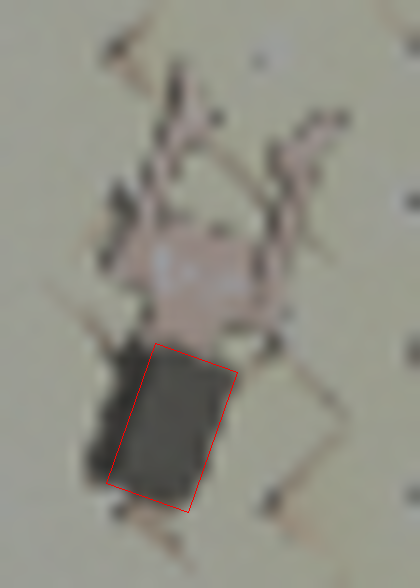

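Candidates (top-view pixels):
- **Larger clip:** grey with a dark block, at (355,223)/(357,205). The side view has it at (332,192).
- **Smaller clip:** the same form but smaller, at (298,210).
- **Yellow look-alike:** at (260,224).
- **Pale flat outline with no grip block:** at (410,228).

I choose the first. The close crop shows a 24x14 mm block and a body about 71 mm long, which matches the description. The block's centre is at about (0.455,-0.325), with the mouth heading -20.4°.

```bash
python3 -m inch '[[[1,4,3,-2,0,0,-8],[1,8,6,-4,0,0,-16],[1,12,9,-6,0,0,-24],[1,16,12,-9,0,0,-32],[1,19,15,-11,0,0,-40],[1,21,16.5,-13,0,0,-45],[1,21.85,17.1,-14,0,0,-45.9],[1,21.85,17.1,-15,0,0,-45.9],[1,21.85,17.1,-15,0,0,-45.9],[1,21.85,17.1,-15,0,0,-45.9]]]' 60
python3 - <<'E'
from h import *
o=env.observe();print(o["position"],o["tool_rot"],o["q"])
for n in("side","top"):
    d=env.get_image(n);cv2.imwrite(f"pics/{n}1.png",crop(d["frame"],270,120,430,240,5) if n=="side" else crop(d["frame"],300,180,400,255,8))
E
```

```text
time_s: 1.45
position: [0.4548, -0.3264, 0.0819]
tool_rot: [[-0.349, 0.001, 0.937], [-0.937, -0.001, -0.349], [0.001, -1.0, 0.001]]
ft_force: [-0.4, 1.0, 0.3]
grip_width: 0.0855
[ 0.454757   -0.32635865  0.0818671 ] [[-3.49477559e-01  5.91775174e-04  9.36944548e-01]
 [-9.36944596e-01 -7.64442673e-04 -3.49477095e-01]
 [ 5.09428526e-04 -9.99999533e-01  8.21616111e-04]] [-4.77807702e+01  3.13719297e+01  8.52581493e+01 -4.83674587e-03
  6.33147002e+01  6.26767543e+01]
```

View pics/side1.png

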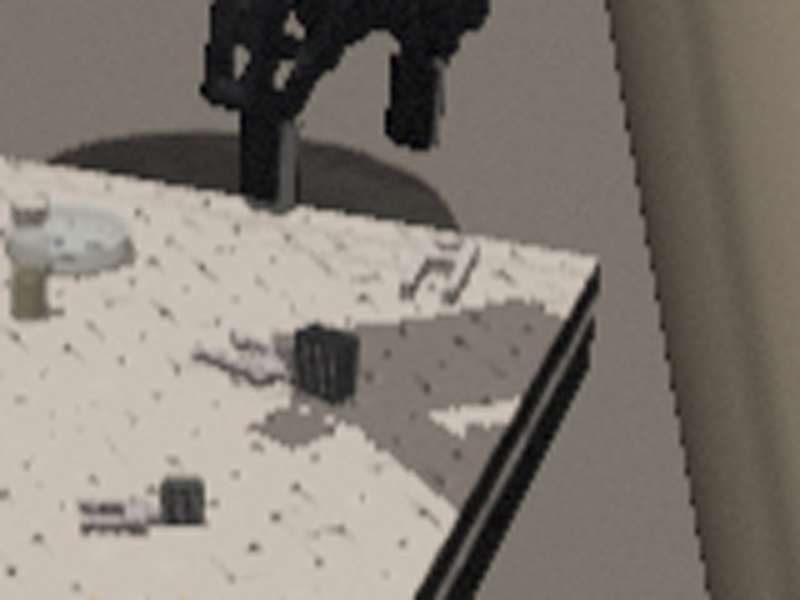

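View pics/top1.png

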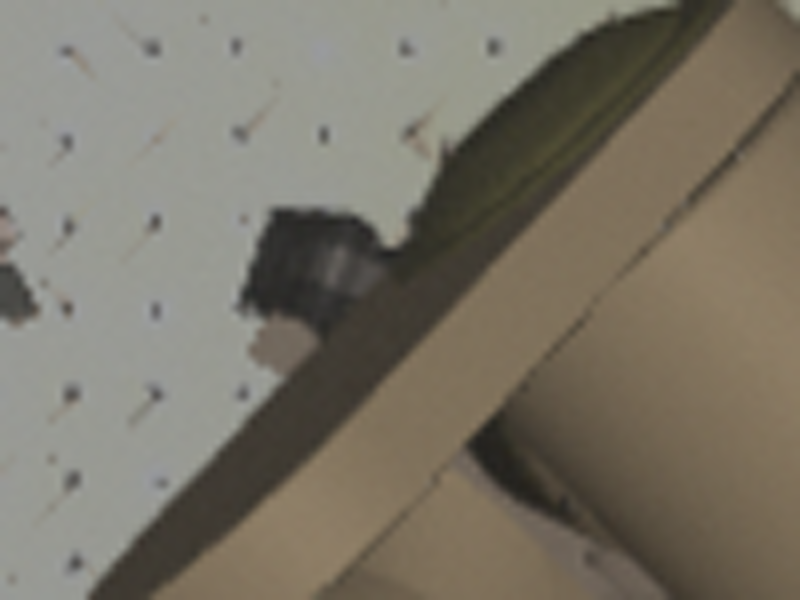

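```bash
python3 -m inch '[[[1,0,0.1,-2,0,0,0],[1,0,0.1,-4,0,0,0],[1,0,0.1,-6,0,0,0],[1,0,0.1,-7,0,0,0],[1,0,0.1,-7.7,0,0,0],[1,0,0.1,-7.7,0,0,0],[1,0,0.1,-7.7,0,0,0],[1,0,0.1,-7.7,0,0,0]]]' 60
```

```text
time_s: 2.55
position: [0.4553, -0.3246, 0.0048]
tool_rot: [[-0.349, 0.001, 0.937], [-0.937, -0.001, -0.349], [0.0, -1.0, 0.001]]
ft_force: [-0.4, 1.0, 0.3]
grip_width: 0.0856
```

```bash
python3 -m inch '[[[1,0,0,-0.1,0,0,0],[0.4,0,0,-0.1,0,0,0],[-0.2,0,0,-0.1,0,0,0],[-0.6,0,0,-0.1,0,0,0],[-1,0,0,-0.1,0,0,0],[-1,0,0,-0.1,0,0,0],[-1,0,0,-0.1,0,0,0],[-1,0,0,-0.1,0,0,0],[-1,0,0,-0.1,0,0,0],[-1,0,0,-0.1,0,0,0],[-1,0,0,-0.1,0,0,0],[-1,0,0,-0.1,0,0,0]]]' 60
```

```text
time_s: 4.05
position: [0.4552, -0.3246, 0.0035]
tool_rot: [[-0.349, 0.0, 0.937], [-0.937, -0.0, -0.349], [0.0, -1.0, 0.0]]
ft_force: [-0.9, 0.2, 5.3]
grip_width: 0.0129
```

```bash
python3 -m inch '[[[-1,0,0,2,0,0,0],[-1,0,0,4,0,0,0],[-1,0,0,6,0,0,0],[-1,0,0,8,0,0,0],[-1,-1,3,8,0,0,2],[-1,-2,7,8,0,0,5],[-1,-3,11,8,0,0,8],[-1,-4,15,8,0,0,11],[-1,-5,19,8,0,0,14],[-1,-5,23,8,0,0,16],[-1,-5,27,8,0,0,18],[-1,-5,31,8,0,0,20],[-1,-5,33.5,8,0,0,20.4],[-1,-5,34.7,8,0,0,20.4],[-1,-5,34.7,8,0,0,20.4],[-1,-5,34.7,8,0,0,20.4],[-1,-5,34.7,8,0,0,20.4]]]' 60
python3 - <<'E'
from h import *
o=env.observe();print(o["position"],o["tool_rot"])
for n in("side","top"):
    d=env.get_image(n);np.save(f"pics/{n}2.npy",d,allow_pickle=True);cv2.imwrite(f"pics/{n}2.png",d["frame"][:,:,::-1])
E
```

```text
time_s: 6.18
position: [0.4053, 0.0218, 0.0833]
tool_rot: [[-0.001, 0.0, 1.0], [-1.0, -0.0, -0.001], [0.0, -1.0, 0.0]]
ft_force: [0.6, -0.4, -1.0]
grip_width: 0.0128
[0.40528576 0.02182202 0.08329895] [[-1.49132070e-03  6.59529345e-05  9.99998886e-01]
 [-9.99998883e-01 -9.93461056e-05 -1.49131414e-03]
 [ 9.92476383e-05 -9.99999993e-01  6.61010177e-05]]
```

View pics/side2.png

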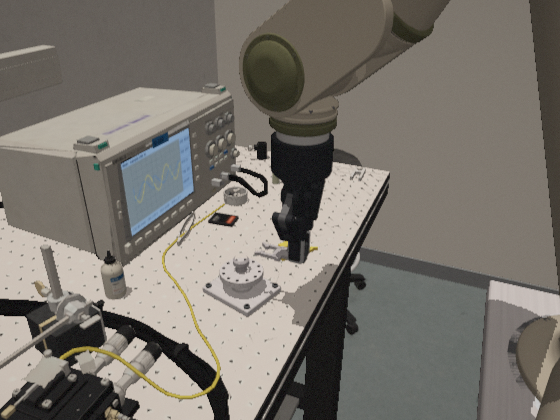

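View pics/top2.png

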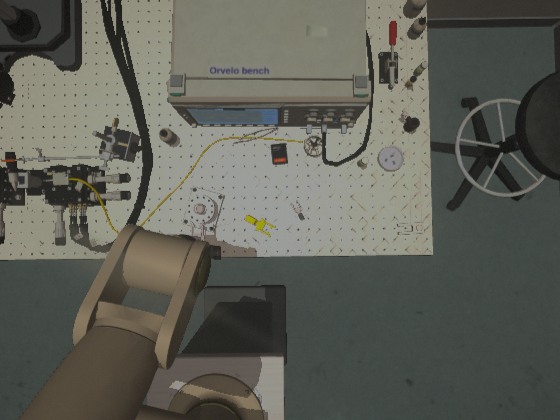

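```bash
python3 -m inch '[[[-1,0,0,-1.5,0,0,0],[-1,0,0,-3,0,0,0],[-1,0,0,-3.7,0,0,0],[-1,0,0,-3.7,0,0,0],[-1,0,0,-3.7,0,0,0]]]' 60
python3 - <<'E'
from h import *
o=env.observe();print(o["position"])
p=o["position"]
for n,b in(("side",(215,230,320,300)),("top",(175,180,235,265))):
    d=env.get_image(n);k=7;im=crop(d["frame"],*b,k)
    g=[[p[0]+.042+dx,p[1]+y,p[2]-.0035+.006] for dx,y in((.017,0),(-.03,0))]+[[.492,.0225,.061],[.492,.0225,.04]]
    for q in proj(d,g):cv2.circle(im,tuple(int(v) for v in (q-b[:2]+.5)*k),3,(0,0,255),1)
    cv2.imwrite(f"pics/{n}3.png",im)
E
```

```text
time_s: 6.9
position: [0.4054, 0.0225, 0.0467]
tool_rot: [[-0.0, 0.001, 1.0], [-1.0, -0.0, -0.0], [0.0, -1.0, 0.001]]
ft_force: [0.5, -0.8, -1.6]
grip_width: 0.0128
[0.40541647 0.02245303 0.04670695]
```

View pics/side3.png

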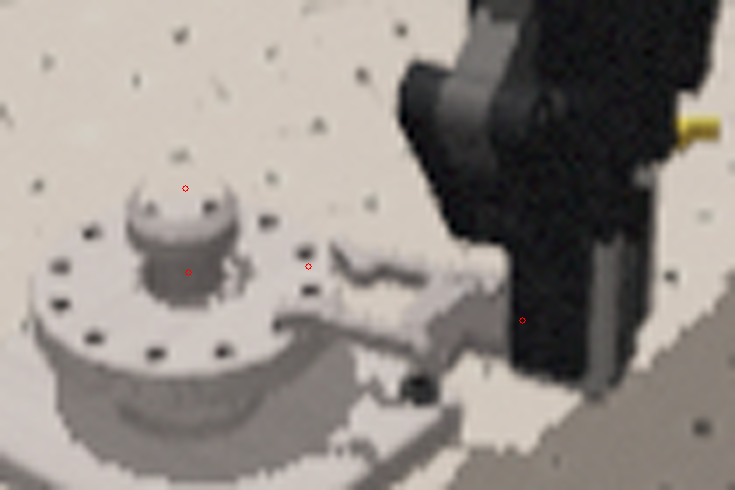

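View pics/top3.png

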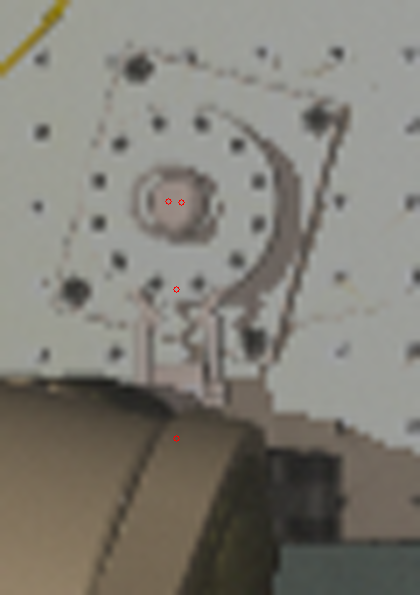

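```bash
python3 -m inch '[[[-1,0.5,0.15,0,0,0,0],[-1,0.8,0.15,0,0,0,0],[-1,0.8,0.15,-0.1,0,0,0],[-1,0.8,0.15,-0.15,0,0,0],[-1,0.8,0.15,-0.2,0,0,0],[-1,0.8,0.15,-0.2,0,0,0],[-1,0.8,0.15,-0.2,0,0,0]]]' 60
python3 -m inch '[[[-1,0,0,-0.05,0,0,0],[-1,0,0,-0.05,0,0,0],[-1,0,0,-0.05,0,0,0]]]'
python3 -m inch '[[[-1,0,0,-0.05,0,0,0],[-1,0,0,-0.05,0,0,0],[-1,0,0,-0.05,0,0,0]]]'
```

```text
time_s: 7.88
position: [0.4131, 0.024, 0.0443]
tool_rot: [[-0.0, 0.0, 1.0], [-1.0, 0.0, -0.0], [-0.0, -1.0, 0.0]]
ft_force: [-0.0, -0.8, -1.2]
grip_width: 0.0129
time_s: 8.25
position: [0.4131, 0.024, 0.0438]
tool_rot: [[-0.0, -0.0, 1.0], [-1.0, 0.0, -0.0], [-0.0, -1.0, -0.0]]
ft_force: [-0.5, 0.1, -1.1]
grip_width: 0.0126
time_s: 8.62
position: [0.4132, 0.024, 0.0434]
tool_rot: [[-0.0, 0.0, 1.0], [-1.0, -0.0, -0.0], [0.0, -1.0, 0.0]]
ft_force: [-0.4, -0.4, 0.9]
grip_width: 0.013
```

```bash
python3 -m inch '[[[-1,0,0,-0.05,0,0,0],[-1,0,0,-0.05,0,0,0],[-1,0,0,-0.05,0,0,0]]]'
```

```text
time_s: 9.0
position: [0.4134, 0.024, 0.0431]
tool_rot: [[-0.0, 0.001, 1.0], [-1.0, -0.0, -0.0], [0.0, -1.0, 0.001]]
ft_force: [-1.9, -1.3, 5.5]
grip_width: 0.013
```

```bash
python3 -m inch '[[[-1,0,0,0.15,0,0,0],[-1,0.5,0,0.15,0,0,0],[-1,1,0,0.15,0,0,0],[-1,1.4,0,0.15,0,0,0],[-1,1.4,0,0.15,0,0,0],[-1,1.4,0,0.15,0,0,0]]]' 60
python3 - <<'E'
from h import *
for n,b in(("side",(215,230,320,300)),("top",(175,180,235,265))):
    d=env.get_image(n);cv2.imwrite(f"pics/{n}4.png",crop(d["frame"],*b,7))
E
```

```text
time_s: 9.75
position: [0.427, 0.0241, 0.0443]
tool_rot: [[-0.0, -0.0, 1.0], [-1.0, 0.0, -0.0], [-0.0, -1.0, -0.0]]
ft_force: [-0.7, -0.5, -1.8]
grip_width: 0.0125
```

View pics/side4.png

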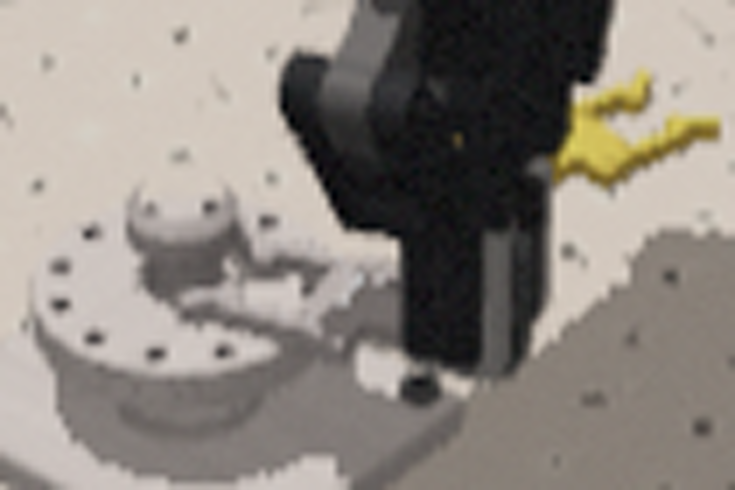

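View pics/top4.png

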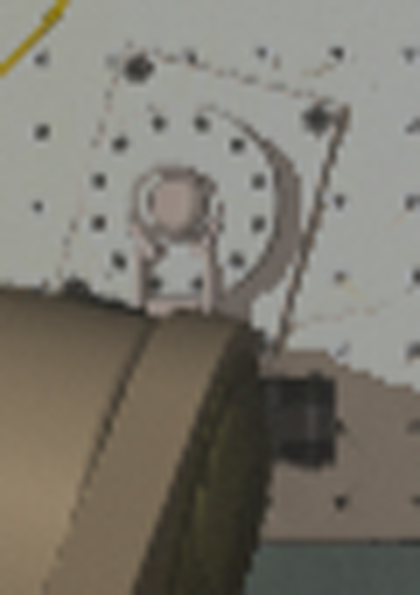

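```bash
python3 -m inch '[[[-1,0.2,0,0,0,0,0],[-1,0.4,0,0,0,0,0],[-1,0.6,0,0,0,0,0],[-1,0.6,0,0,0,0,0]]]' 80
python3 -m inch '[[[-1,0.1,0,0,0,0,0],[-1,0.2,0,0,0,0,0],[-1,0.2,0,0,0,0,0]]]'
python3 -m inch '[[[-1,0.1,0,0,0,0,0],[-1,0.2,0,0,0,0,0],[-1,0.2,0,0,0,0,0]]]'
```

```text
time_s: 10.35
position: [0.4333, 0.024, 0.0443]
tool_rot: [[-0.0, 0.0, 1.0], [-1.0, -0.0, -0.0], [0.0, -1.0, 0.0]]
ft_force: [0.3, -0.4, -1.2]
grip_width: 0.0127
time_s: 10.72
position: [0.4347, 0.024, 0.0442]
tool_rot: [[-0.0, -0.001, 1.0], [-1.0, -0.0, -0.0], [0.0, -1.0, -0.001]]
ft_force: [-1.8, -2.1, -1.5]
grip_width: 0.0124
time_s: 11.1
position: [0.4357, 0.0241, 0.0439]
tool_rot: [[-0.0, -0.004, 1.0], [-1.0, 0.0, -0.0], [-0.0, -1.0, -0.004]]
ft_force: [-6.2, -3.1, -1.3]
grip_width: 0.0127
```

```bash
python3 -m inch '[[[-1,0.1,-0.03,0,0,0,0],[-1,0.2,-0.05,0.02,0,0,0],[-1,0.2,-0.05,0.02,0,0,0]]]' 80
python3 -m inch '[[[-1,0.1,0,0,0,0,0],[-1,0.15,0,0,0,0,0],[-1,0.15,0,0,0,0,0]]]'
```

```text
time_s: 11.48
position: [0.4366, 0.0239, 0.0439]
tool_rot: [[0.0, -0.006, 1.0], [-1.0, 0.001, 0.0], [-0.001, -1.0, -0.006]]
ft_force: [-10.4, -2.1, 0.7]
grip_width: 0.0124
time_s: 11.85
position: [0.4379, 0.024, 0.0439]
tool_rot: [[0.0, -0.007, 1.0], [-1.0, 0.001, 0.0], [-0.001, -1.0, -0.007]]
ft_force: [-10.0, -2.2, 0.7]
grip_width: 0.0128
```

```bash
python3 -m inch '[[[-1,0.1,0,0,0,0,0],[-1,0.15,-0.03,0,0,0,0],[-1,0.15,-0.03,0,0,0,0]]]'
python3 -m inch '[[[-1,0.1,0,0,0,0,0],[-1,0.15,0,0,0,0,0],[-1,0.15,0,0,0,0,0]]]'
python3 -m inch '[[[-1,0.1,0,0,0,0,0],[-1,0.15,0,0,0,0,0],[-1,0.15,0,0,0,0,0]]]'
```

```text
time_s: 12.22
position: [0.4398, 0.0237, 0.044]
tool_rot: [[0.0, -0.006, 1.0], [-1.0, 0.001, 0.0], [-0.001, -1.0, -0.006]]
ft_force: [-8.3, -0.3, -0.1]
grip_width: 0.0124
time_s: 12.6
position: [0.4439, 0.0234, 0.0445]
tool_rot: [[-0.0, 0.001, 1.0], [-1.0, 0.0, -0.0], [-0.0, -1.0, 0.001]]
ft_force: [0.9, 2.1, -0.3]
grip_width: 0.0122
time_s: 12.98
position: [0.4466, 0.0231, 0.0449]
tool_rot: [[-0.0, 0.003, 1.0], [-1.0, -0.0, -0.0], [0.0, -1.0, 0.003]]
ft_force: [6.3, 2.2, -1.7]
grip_width: 0.0124
```

```bash
python3 -m inch '[[[-1,0.1,0.02,0,0,0,0],[-1,0.15,0.03,0,0,0,0],[-1,0.15,0.03,0,0,0,0]]]'
python3 -m inch '[[[-1,0.05,0,0,0,0,0],[-1,0.1,0,0,0,0,0],[-1,0.1,0,0,0,0,0]]]'
python3 -m inch '[[[-1,0.05,0,0,0,0,0],[-1,0.1,0,0,0,0,0],[-1,0.1,0,0,0,0,0]]]'
```

```text
time_s: 13.35
position: [0.4472, 0.0234, 0.0446]
tool_rot: [[-0.0, 0.001, 1.0], [-1.0, -0.0, -0.0], [0.0, -1.0, 0.001]]
ft_force: [5.9, 0.9, -1.4]
grip_width: 0.0125
time_s: 13.72
position: [0.4476, 0.0235, 0.0445]
tool_rot: [[-0.0, -0.0, 1.0], [-1.0, -0.0, -0.0], [0.0, -1.0, -0.0]]
ft_force: [3.7, -0.1, -1.6]
grip_width: 0.0127
time_s: 14.1
position: [0.4484, 0.0235, 0.0444]
tool_rot: [[-0.0, -0.001, 1.0], [-1.0, 0.0, -0.0], [-0.0, -1.0, -0.001]]
ft_force: [1.8, -0.2, -1.3]
grip_width: 0.0127
```

```bash
python3 -m inch '[[[-1,0.05,0,0,0,0,0],[-1,0.1,0,0,0,0,0],[-1,0.1,0,0,0,0,0]]]'
python3 -m inch '[[[-1,0.05,0,0,0,0,0],[-1,0.1,0,0,0,0,0],[-1,0.1,0,0,0,0,0]]]'
python3 -m inch '[[[-1,0.05,0,0,0,0,0],[-1,0.1,0,0,0,0,0],[-1,0.1,0,0,0,0,0]]]'
```

```text
time_s: 14.48
position: [0.4491, 0.0236, 0.0443]
tool_rot: [[-0.0, -0.001, 1.0], [-1.0, 0.0, -0.0], [-0.0, -1.0, -0.001]]
ft_force: [-1.8, -1.1, -1.9]
grip_width: 0.0123
time_s: 14.85
position: [0.4493, 0.0238, 0.0442]
tool_rot: [[-0.0, -0.003, 1.0], [-1.0, 0.0, -0.0], [-0.0, -1.0, -0.003]]
ft_force: [-4.3, -0.1, 0.0]
grip_width: 0.0122
time_s: 15.22
position: [0.4493, 0.0239, 0.044]
tool_rot: [[0.0, -0.006, 1.0], [-1.0, 0.001, 0.0], [-0.001, -1.0, -0.006]]
ft_force: [-8.2, -1.8, 0.8]
grip_width: 0.0126
```

```bash
python3 - <<'E'
from h import *
for n,b in(("side",(215,230,320,300)),("top",(175,180,235,265))):
    d=env.get_image(n);cv2.imwrite(f"pics/{n}5.png",crop(d["frame"],*b,7))
E
```

```text
(no output)
```

View pics/side5.png

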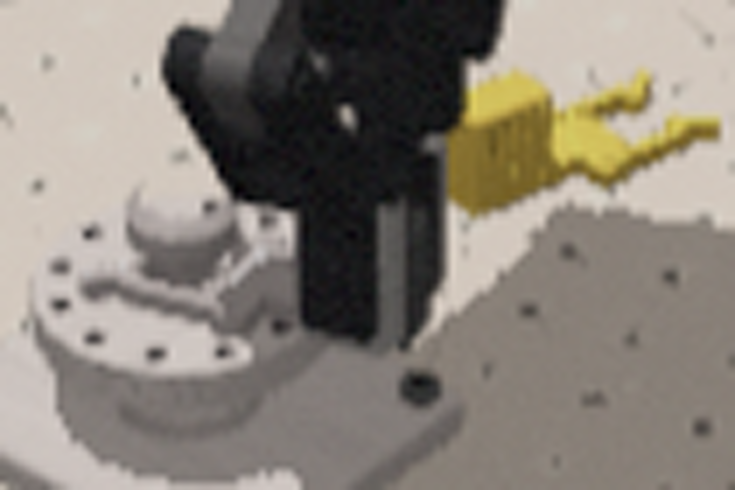

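View pics/top5.png

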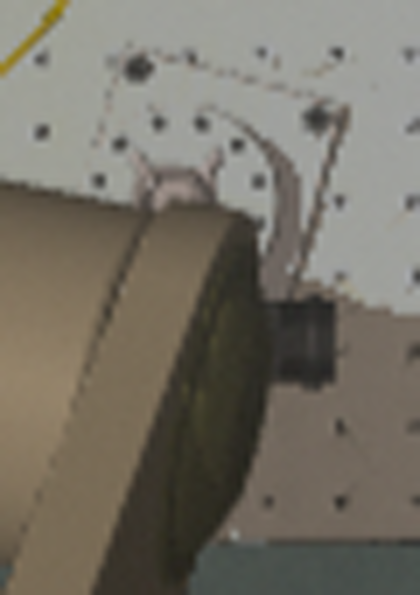

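The jaws now wrap the shaft: the side view shows a tip at (95,285) in the crop, past the axis. The top view shows both tips beyond the head, at (140,155) and (218,155). Next I press up to about 15 N.

```bash
python3 -m inch '[[[-1,0.06,0,0,0,0,0],[-1,0.12,-0.02,0,0,0,0],[-1,0.17,-0.03,0,0,0,0],[-1,0.17,-0.03,0,0,0,0]]]'
```

```text
time_s: 15.82
position: [0.4494, 0.0239, 0.0439]
tool_rot: [[0.0, -0.009, 1.0], [-1.0, 0.001, 0.0], [-0.001, -1.0, -0.009]]
ft_force: [-15.9, -0.8, 5.8]
grip_width: 0.0118
```

```bash
python3 -m inch '[[[-1,0,0,0,0,0,0],[-1,0,0,0,0,0,0],[-1,0,0,0,0,0,0],[-1,0,0,0,0,0,0]]]'; python3 -m inch '[[[-1,0,0,0,0,0,0],[-1,0,0,0,0,0,0],[-1,0,0,0,0,0,0],[-1,0,0,0,0,0,0],[-1,0,0,0,0,0,0]]]'
```

```text
time_s: 16.32
position: [0.4494, 0.0239, 0.0439]
tool_rot: [[0.0, -0.009, 1.0], [-1.0, 0.001, 0.0], [-0.001, -1.0, -0.009]]
ft_force: [-15.1, -1.0, 6.2]
grip_width: 0.0124
time_s: 16.95
position: [0.4494, 0.0239, 0.0439]
tool_rot: [[0.0, -0.009, 1.0], [-1.0, 0.001, 0.0], [-0.001, -1.0, -0.009]]
ft_force: [-15.4, -0.9, 6.0]
grip_width: 0.0124
```

```bash
python3 -m inch '[[[-1,-0.1,0,0,0,0,0],[-1,-0.2,0,0,0,0,0],[-1,-0.3,0,0,0,0,0],[-1,-0.35,0,0,0,0,0],[-1,-0.35,0,0,0,0,0]]]'
```

```text
time_s: 17.58
position: [0.4492, 0.0234, 0.0443]
tool_rot: [[-0.0, -0.002, 1.0], [-1.0, 0.0, -0.0], [-0.0, -1.0, -0.002]]
ft_force: [-5.2, 1.1, -2.0]
grip_width: 0.0124
```

```bash
python3 -m inch '[[[-1,-0.07,0,0,0,0,0],[-1,-0.1,0.02,-0.02,0,0,0],[-1,-0.1,0.02,-0.02,0,0,0]]]'
python3 -m inch '[[[-0.8,0,0,0,0,0,0],[-0.6,0,0,0,0,0,0],[-0.4,0,0,0,0,0,0],[-0.2,0,0,0,0,0,0],[0,0,0,0,0,0,0],[0.3,0,0,0,0,0,0],[0.3,0,0,0,0,0,0],[0.3,0,0,0,0,0,0]]]'
```

```text
time_s: 17.95
position: [0.4491, 0.0233, 0.0444]
tool_rot: [[-0.0, 0.001, 1.0], [-1.0, -0.0, -0.0], [0.0, -1.0, 0.001]]
ft_force: [-2.3, -0.2, -0.9]
grip_width: 0.0125
time_s: 18.95
position: [0.4489, 0.0234, 0.0443]
tool_rot: [[-0.0, 0.0, 1.0], [-1.0, 0.0, -0.0], [-0.0, -1.0, 0.0]]
ft_force: [-0.1, -0.3, -0.3]
grip_width: 0.0558
```

Released. Now retreat straight up, then back.

```bash
python3 -m inch '[[[0.3,0,0,1,0,0,0],[0.3,0,0,3,0,0,0],[0.3,0,0,6,0,0,0],[0.3,0,0,9,0,0,0],[0.3,0,0,12,0,0,0],[0.3,-3,-4,14,0,0,0],[0.3,-5,-9,16,0,0,0],[0.3,-7,-14,16,0,0,0],[0.3,-8,-19,16,0,0,0],[0.3,-8,-22,16,0,0,0],[0.3,-8,-22,16,0,0,0],[0.3,-8,-22,16,0,0,0]]]'
python3 - <<'E'
from h import *
for n,b in(("side",(195,190,335,310)),("top",(175,180,315,265))):
    d=env.get_image(n);k=5.5;im=crop(d["frame"],*b,k)
    cv2.imwrite(f"pics/{n}6.png",im)
E
```

```text
time_s: 20.45
position: [0.3687, -0.1958, 0.2046]
tool_rot: [[-0.0, -0.0, 1.0], [-1.0, 0.0, -0.0], [-0.0, -1.0, -0.0]]
ft_force: [-0.0, 1.0, -0.0]
grip_width: 0.0554
```

View pics/side6.png

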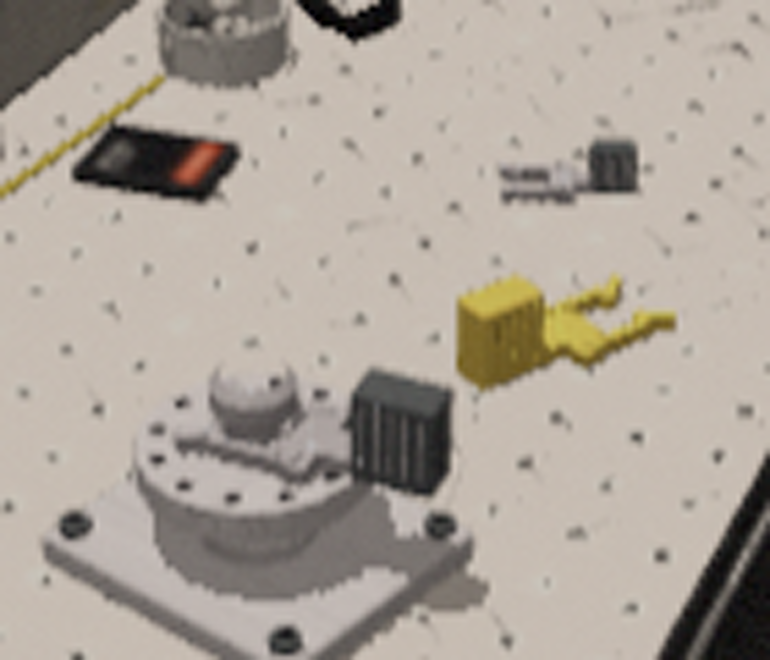

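View pics/top6.png

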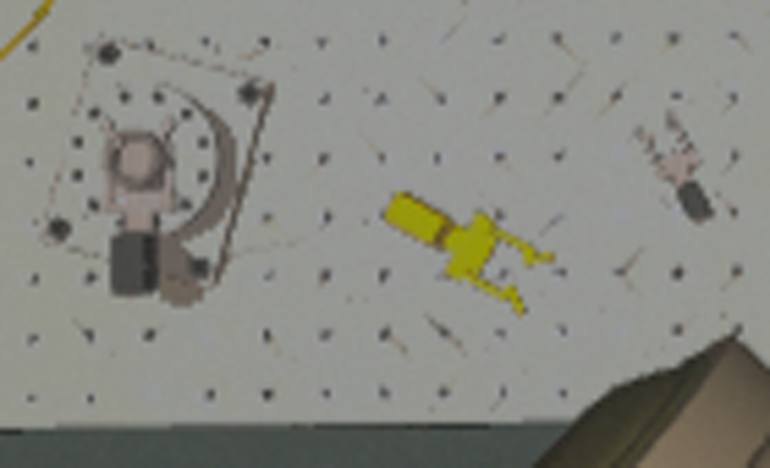

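The clip sits flat on the wheel with the shaft in its seat and the tips past the head. The small and yellow clips haven't moved.

```bash
python3 - <<'E'
from rig import env
print(env.close_job())
E
```

```text
the job is handed in; nothing more can be done
None
```

The larger clip is on the spindle and snapped home in the groove, and I handed the job in at about 20.5 s of the 69 s allowed.

- **Insertion:** I gripped the clip by its block and touched it lightly on the wheel's top to set the height. Then I pushed it in along +x. It resisted with about 10 N, snapped forward, and met the stop with the TCP at x = 0.449, within 1 mm of where I expected.
- **Pressing:** I held it against the spindle for about 1.1 s. The readings along the push were 15.9, 15.1 and 15.4 N, with up to about 6 N downward as well. I only had readings at the end of each move, and none came near 30 N. I then eased the force off and opened the gripper.
- **Last checks:** The final pictures show the clip flat on the wheel with the jaws round the shaft and both tips past the head. The smaller clip and the yellow look-alike are where they were, and the arm is clear of everything.
- **Disagreement:** The two cameras differed by about 1–2 mm on the spindle's position. I corrected for that using the clip's offset in the top view and the sideways force during insertion. I judged the clip fully home from the stop and these pictures, and did not measure its seat position separately.

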